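Load the two-bay cast scanner

ROBOT

A 7-joint arm with a two-finger parallel gripper is mounted at the origin on a cart in front of the work surface, level with it; the furniture and walls round the work are solid. World frame = base frame: x ahead of the robot, y to its left, z up, the work surface at z = 0. Lengths are in mm, angles in rad, forces in N, time in s.
With the tool pointing down it reaches from about 400 to 900 mm from the base axis. Payload 5.6 kg.
Tool frame: the origin (TCP) lies between the finger pads; the fingertips stand 14 mm ahead of it and the grasp point (between the pads) lies 5 mm behind it; z points along the fingers, y is the line along which they close (so a half turn about z gives the same grasp; the last joint's range is limited). The gripper opens to 92 mm and grips with 3 to 60 N. Pads are 20 mm wide; open, the fingers measure 128 mm over their backs; the gripper's body (75 mm by 189 mm) begins 69 mm behind the grasp point.
Start: joints at [-1.342, 0.468, -0.012, 1.603, 0.006, 1.071, -0.056], TCP at [174.544, 626.133, 228.592] pointing down, gripper open.
Joint ranges: [-2.53, 2.53], [-0.31, 2.02], [-1.57, 1.55], [0.28, 2.44], [-1.29, 4.43], [0.15, 1.84], [-2.92, 2.92]. Speed limits (rad/s): [2.57, 2.57, 3.14, 3.14, 3.14, 3.14, 3.14].

INTERFACE

Orientations are given as [roll, pitch, yaw] about the fixed x, y, z axes, in that order (R = Rz(yaw) Ry(pitch) Rx(roll)).
In Python, from cell import status, snapshot, calibration, r gives the robot as it stands.
- The arm moves only by the tool move_arm, never from a script. Its arguments are lists of equal length, an entry for each row: "xyz": the shift along the tool's x, y, z in mm, a list of three; "rot": the turn, a rotation vector about the tool's x, y, z in degrees, a list of three; "fingers": the closure, from 0 (fully open) to 1 (shut). In form: {"xyz": [[tx, ty, tz], ...], "rot": [[ax, ay, az], ...], "fingers": [fingers, ...]}. A call has 1 to 5 rows; each row shifts and turns the commanded pose from where the row before left it, along the tool's axes as they then stand; what a row does not reach is not made up. A row lasts 1/8 s, in which the tool goes at most 62.5 mm and 10.7 degrees, less where a joint would pass 70% of its speed; a pose out of reach is approached as far as the arm can. A call with a gripper value outside its range is refused whole. The fingers move at their own pace and stop on an object; "newtons" is the grip in N (left out, the last holds). Time passes only in rows, so rows that do not move let the fingers close. It gives the time, the measured TCP pose, the force and the opening at its end, in the units of the state.
- status.observe(): the state, without advancing time (a new reading comes with each control period).
- snapshot(name): name is "scene" or "top" or "wrist"; returns the picture (480x640x3 uint8, blue, green, red); there is no depth.
- calibration(name): a dict with "K" (3x3 intrinsics, pixels), "k1" (the pictures are not rectified: a ray, as slopes to the right and down, at radius r is drawn at 1 + k1 r^2 times it, then the intrinsics apply), "position" and "rotation" of the camera in the world. Camera axes: x right, y up, looking along -z (the intrinsics and any distortion apply to the point x, -y, -z); pixel columns grow to the right and rows downward; lengths in mm; the calibration is good to about 2 mm. A picture is of the moment at which its call begins: read the wrist's pose just before it. calibration takes no time and is no camera call; for the wrist camera it gives the pose at the moment of the call.
- r.sign_off(): hands the job in, once; it reports no verdict.
The state is a dict: "clock": time; "joint_positions": joint angles; "qd": joint speeds; "joint_torque": joint torques, N m; "ee_pos": TCP position; "tcp_rot": TCP orientation; "contact_force": force on the tool from outside, world axes, zero at the start; "wrist_torque": the same for the moment, N m; "opening": opening from 0.0 (shut) to 1.0 (fully open).
Only numpy, scipy, OpenCV 4.12 (cv2) and the standard library are available. Lean on these libraries where they do the work, as an engineer would, in place of code of your own. Each camera call takes 0.05 s, during which the arm holds its last target. There are 200 camera calls.

TASK

Load the bench scanner: set the tan plaster cast on the pad with the orange rim and the blue plaster cast on the pad with the blue rim. Each cast must stand centred on its pad with its front teeth (the closed end of the horseshoe) facing straight at the lens behind that pad, lying flat so that its base holds down the small sensing pin in the pad. Set them down gently, since plaster chips, let go of both, and leave the white cast and the pink denture where they are.

Things in the scene. Friction and masses are not known exactly. Their poses are not given: they have to be found in the camera images.
- tan_cast_centre (a point): tan plaster cast of one jaw: a horseshoe of teeth 50 mm from front to back, 62 mm across the open ends, 52 mm across the middle, flat base, teeth up, lying on a dark mat (top 2.5 mm above the worktop); solid sides to 18 mm, teeth to 27 mm; 0.13 kg. This point: middle of its outline, 9 mm above its base. Its own +x axis points to the open ends, away from the front teeth, which are at -x; z up
- blue_cast_centre (a point): blue plaster cast of one jaw: a horseshoe of teeth 50 mm from front to back, 62 mm across the open ends, 52 mm across the middle, flat base, teeth up, lying on a dark mat (top 2.5 mm above the worktop); solid sides to 26 mm, teeth to 35 mm; 0.13 kg. This point: middle of its outline, 13 mm above its base. Its own +x axis points to the open ends, away from the front teeth, which are at -x; z up
- tan_cast_front (a point): point on the tan cast, 20 mm from its centre point towards its front teeth, at the same height
- blue_cast_front (a point): point on the blue cast, 20 mm from its centre point towards its front teeth, at the same height
- orange_bay (a point): centre of the scanner's orange-rimmed round pad (92 mm wide, black, white cross lines), on its top face 15 mm above the worktop. Axes: x level towards the lens of this pad, z up. The front of the lens housing (242 mm wide, top 58 mm above the worktop) is 91 mm away along x
- blue_bay (a point): the same for the blue-rimmed pad; the pads are 132 mm apart, side by side, on the fixed grey scanner base (190 x 250 mm, 12 mm high), both facing the same white lens housing along its far edge
- orange_pin (a joint): travel in m of the sprung steel pin (8 mm wide, 18 mm from the pad's centre towards the lens) in the orange-rimmed pad: 0 = up, 4 mm proud of the pad; 0.004 = flush, held down; a push of 0.6 N holds it down, so a cast's weight is enough
- blue_pin (a joint): the same for the pin in the blue-rimmed pad
- tan_cast: the tan cast as a whole; origin under its middle, on its base; axes as its centre point. Grasp it from outside across its two sides (y); the space inside the horseshoe is not free for a finger
- blue_cast: the blue cast as a whole; origin under its middle, on its base; axes as its centre point. Grasp it from outside across its two sides (y); the space inside the horseshoe is not free for a finger
- scanner: the fixed scanner; origin on the worktop midway between the pads; x towards the lenses, the orange-rimmed pad 66 mm along +y, the blue-rimmed pad 66 mm along -y
- white_cast_centre (a point): white plaster cast of the same outline, solid sides to 22 mm, not to be loaded; its centre, 11 mm above its base
- denture: pink denture with white teeth, 46 x 58 x 18 mm, lying at the back, not to be moved; origin under its middle

How it is judged:
By the outcome, as a careful person would: the job done as asked, in the order asked, and still so for the second after the job is handed in, with the robot touching nothing.
It also fails if it takes over 67 s, if anything falls off the work surface, if the arm or the gripper's body presses on something with over 40 N, if the wrist force passes 120 N, or if a joint passes its speed limit or range.

## Working session

There is one attempt and no reset: what is moved stays moved. The work goes in short steps, Python scripts to look and compute and a tool call to move; the robot and the scene stay as the last step left them, time stands still between calls to the robot, and variables do not carry over. Pictures are saved under pics/ and viewed, on a budget of 10 in all, crops included, one or two more only if the job needs it, and the job is handed in when it is done.

Besides the shell and the picture viewer there is one more tool, called after "Request:" as name(argument=value, ...), one argument or row to a line, values as JSON. move_arm: Moves the arm, as the interface text tells. Its arguments: {"type":"object","properties":{"xyz":{"type":"array"},"rot":{"type":"array"},"fingers":{"type":"array"},"newtons":{"type":"number"}},"required":["xyz","rot","fingers"]}

```bash
mkdir -p pics; ls
python3 - <<'E'
from cell import status,snapshot,calibration,r
import cv2,numpy as np
a=snapshot("scene");b=snapshot("top")
cv2.imwrite("pics/scene.png",a);cv2.imwrite("pics/top.png",b)
s=status.observe();print(s)
for n in("top","wrist"):print(n,calibration(n))
E
```

```text
pics
{'clock': 0.1, 'joint_positions': array([-1.34202889,  0.46826002, -0.01159887,  1.60352676,  0.00600472,
        1.07142809, -0.05630156]), 'qd': array([ 0.00012572, -0.00153132, -0.00099194, -0.00148262,  0.00216972,
       -0.00133072, -0.00296809]), 'joint_torque': array([ 8.40444318e-04, -5.21644878e+01, -1.26615100e-02, -2.44363225e+01,
       -5.68993867e-02,  1.40818488e-02,  5.29327485e-05]), 'ee_pos': array([174.41324996, 625.63425046, 227.75644879]), 'tcp_rot': array([-3.14000934e+00,  1.21290396e-04,  2.86975801e+00]), 'contact_force': array([ 1.1948956 ,  0.29749398, -0.05969914]), 'wrist_torque': array([ 0.05209732,  0.00077005, -0.02611208]), 'opening': 0.9988262212404114}
top {'K': array([[552.46977524,   0.        , 320.8766184 ],
       [  0.        , 552.46977524, 234.88335825],
       [  0.        ,   0.        ,   1.        ]]), 'k1': -0.038655502776149105, 'position': array([ 300.82883872,   99.96122439, 1197.90321301]), 'rotation': array([ 0.16568473,  0.00936983, -1.59404582])}
wrist {'K': array([[338.84715253,   0.        , 314.96753172],
       [  0.        , 338.84715253, 239.57429006],
       [  0.        ,   0.        ,   1.        ]]), 'k1': -0.049999111616315685, 'position': array([113.42949091, 643.55001539, 384.16462224]), 'rotation': array([-0.234876  ,  0.00293993,  1.29976268])}
```

View pics/top.png

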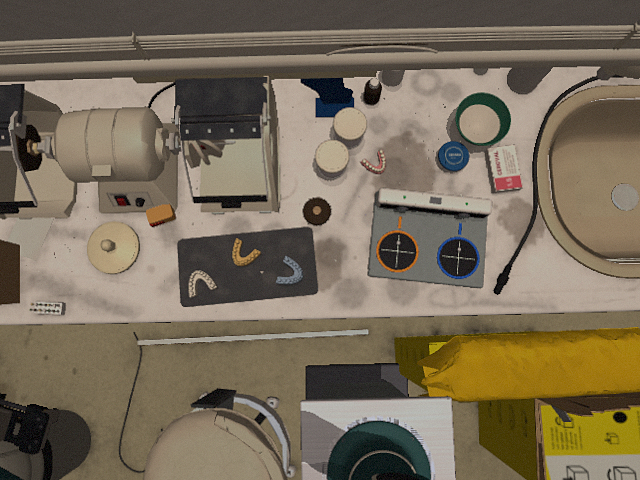

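View pics/scene.png

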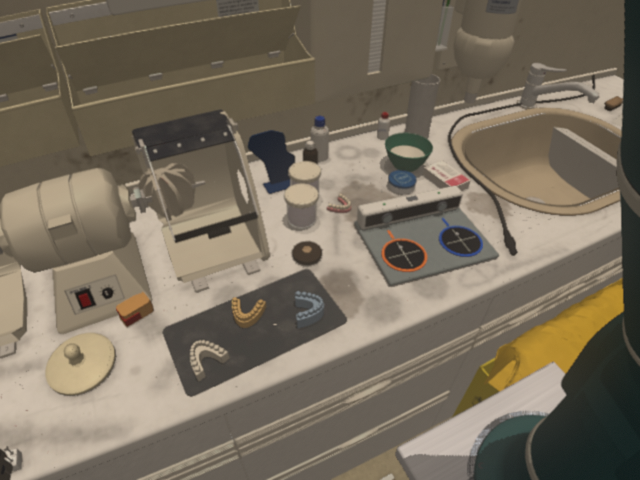

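The top view shows the casts on the mat: white at (202,284), tan at (245,252) and blue at (290,270). The pads are orange at (397,252) and blue at (459,258), with the lens housing above them, away from the robot. I'll compute rough positions, then look with the wrist camera.

```bash
cat > h.py <<'E'
from cell import status,snapshot,calibration,r
import cv2,numpy as np
from scipy.spatial.transform import Rotation as R
def ray(c,px):
    K=c["K"];px=np.atleast_2d(np.float64(px))
    u=cv2.undistortPoints(px.reshape(-1,1,2),K,np.array([c["k1"],0,0,0,0.])).reshape(-1,2)
    d=np.c_[u[:,0],-u[:,1],-np.ones(len(u))]
    return R.from_euler("xyz",c["rotation"]).apply(d)
def at(c,px,z):
    d=ray(c,px);p=c["position"];return p+d*((z-p[2])/d[:,2])[:,None]
def proj(c,P):
    q=R.from_euler("xyz",c["rotation"]).inv().apply(np.atleast_2d(P)-c["position"])
    a=np.c_[q[:,0],-q[:,1],-q[:,2]]
    return cv2.projectPoints(a.reshape(-1,1,3),np.zeros(3),np.zeros(3),c["K"],np.array([c["k1"],0,0,0,0.]))[0].reshape(-1,2)
def base_T(z=0):pass
def go(xyz,yaw):
    """remaining shift in tool axes and yaw turn (deg) to target, tool down"""
    s=status.observe();A=R.from_euler("xyz",s["tcp_rot"]);B=R.from_euler("xyz",[np.pi,0,yaw])
    print("at",s["ee_pos"].round(1),np.degrees(s["tcp_rot"]).round(1),"t",round(s["clock"],2),
     "shift tool",A.inv().apply(np.array(xyz)-s["ee_pos"]).round(1),"rot",np.degrees((A.inv()*B).as_rotvec()).round(1))
E
python3 - <<'E'
from h import *
c=calibration("top")
for n,p,z in(("tan",(245,252),15),("blue",(290,270),20),("white",(202,284),15),("ob",(398,251.5),15),("bb",(459,258),15),
 ("hl",(380,208),0),("dent",(374,161),10),("jar",(332,158),40)):print(n,at(c,p,z).round(0))
w=calibration("wrist");s=status.observe()
A=R.from_euler("xyz",s["tcp_rot"]);print("cam in tool",A.inv().apply(w["position"]-s["ee_pos"]),(A.inv()*R.from_euler("xyz",w["rotation"])).as_matrix().round(3))
go((450,230,300),np.pi)
go((450,230,300),0)
E
```

```text
tan [[465. 271.  15.]]
blue [[423. 174.  20.]]
white [[398. 364.  15.]]
ob [[458. -59.  15.]]
bb [[ 441. -190.   15.]]
hl [[558. -26.   0.]]
dent [[664. -16.  10.]]
jar [[664.  78.  40.]]
cam in tool [  63.535827      0.63615239 -156.41708418] [[ 0.001  0.973  0.233]
 [ 1.    -0.001  0.001]
 [ 0.001  0.233 -0.973]]
at [174.4 625.6 227.8] [-179.9    0.   164.4] t 0.1 shift tool [-371.7 -307.2  -71.7] rot [ -0.1  -0.  -15.6]
at [174.4 625.6 227.8] [-179.9    0.   164.4] t 0.1 shift tool [-371.7 -307.2  -71.7] rot [-0.000e+00  1.000e-01  1.644e+02]
```

Request:
move_arm(
  xyz=[
    [-44,-40,0],
    [-44,-40,0],
    [-44,-40,0],
    [-44,-40,0],
    [-44,-40,0],
  ],
  rot=[
    [0,0,0],
    [0,0,0],
    [0,0,0],
    [0,0,0],
    [0,0,0],
  ],
  fingers=[0,0,0,0,0],
)

```text
clock: 0.72
ee_pos: [333.5, 372.5, 228.4]
tcp_rot: [-3.141, -0.0, 2.87]
contact_force: [0.7, -0.0, -0.7]
opening: 0.999
```

Request:
move_arm(
  xyz=[
    [-44,-40,0],
    [-44,-40,20],
    [-44,-40,20],
    [0,0,25],
    [0,0,25],
  ],
  rot=[
    [0,0,0],
    [0,0,0],
    [0,0,0],
    [0,0,-8],
    [0,0,-8],
  ],
  fingers=[0,0,0,0,0],
)

```text
clock: 1.35
ee_pos: [427.7, 222.8, 137.9]
tcp_rot: [-3.142, 0.0, -3.132]
contact_force: [-0.8, 0.1, -0.2]
opening: 1.0
```

Request:
move_arm(
  xyz=[
    [0,0,0],
    [0,0,0],
  ],
  rot=[
    [0,0,0],
    [0,0,0],
  ],
  fingers=[0,0],
)

```text
clock: 1.6
ee_pos: [427.8, 224.0, 139.3]
tcp_rot: [3.141, 0.001, -3.136]
contact_force: [0.1, 0.1, 0.2]
opening: 1.003
```

Run:
```python
from h import *
c=calibration("wrist");a=snapshot("wrist")
np.save("c1.npy",c,allow_pickle=True);cv2.imwrite("pics/w1.png",a)
s=status.observe();print(s["ee_pos"],s["tcp_rot"],s["clock"],s["joint_positions"].round(2))
```

```text
[427.98406309 224.19685767 139.67784085] [ 3.14076726e+00  1.36204136e-03 -3.13577687e+00] 1.65 [-0.67  0.31  0.14  2.09 -0.06  0.75  1.08]
```

View pics/w1.png

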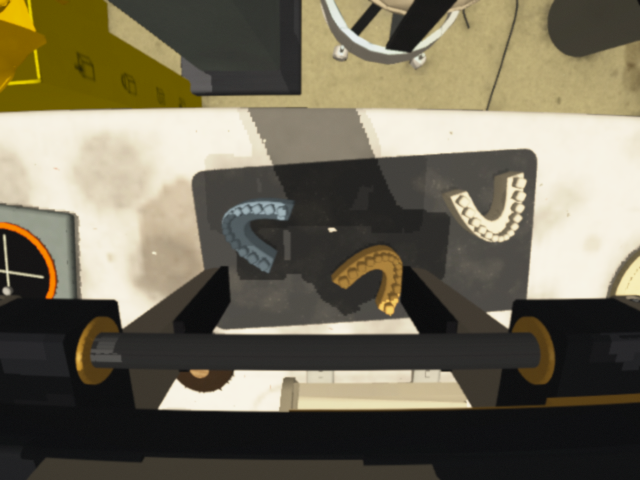

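The wrist view shows blue near (257,233) with its closed end to the left, tan near (375,275) with its closed end to the upper right, and white at (490,210). Enlarging the crop.

Run:
```python
import cv2,numpy as np
a=cv2.imread("pics/w1.png")
b=a[192:282,212:302];t=a[238:328,322:412]
f=lambda x:cv2.resize(x,(400,400),interpolation=cv2.INTER_CUBIC)
m=np.hstack([f(b),f(t)])
hsv=cv2.cvtColor(a,cv2.COLOR_BGR2HSV)
mb=cv2.inRange(hsv,(95,50,50),(125,255,255));mt=cv2.inRange(hsv,(10,110,60),(28,255,255))
for k,M in(("b",mb),("t",mt)):
    n,l,st,ce=cv2.connectedComponentsWithStats(M)
    for i in range(1,n):
        if st[i,4]>150:print(k,st[i],ce[i].round(1))
g=np.hstack([f(mb[192:282,212:302]),f(mt[238:328,322:412])])
o=np.vstack([m,cv2.cvtColor(g,cv2.COLOR_GRAY2BGR)])
cv2.imwrite("pics/w1c.png",cv2.resize(o,(600,600)))
```

```text
t [    0     0   203   112 16399] [78.1 61.6]
t [  0 222  57  78 823] [ 36.8 254.7]
t [ 331  245   72   71 2545] [374.3 273.8]
t [  75  317   44   67 1424] [ 92.  350.4]
t [ 512  317   43   67 1407] [537.7 350.4]
t [178 369  53  22 836] [203.9 378.9]
t [ 289  394  351   18 1111] [546.3 402.2]
```

View pics/w1c.png

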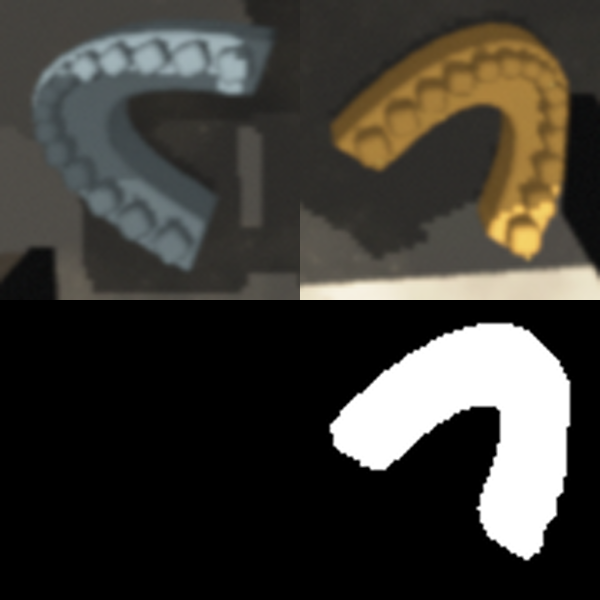

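```bash
cat > fit.py <<'E'
from h import *
from scipy.optimize import minimize
S=4
def outline(t,n,ins=0):
    a=np.linspace(0,np.pi/2,25)
    xs=np.r_[-25*np.cos(a)**(2/n),np.linspace(2,25,8)]
    w=np.r_[26*np.sin(a)**(2/n),26+5*np.linspace(2,25,8)/25]
    o=np.r_[np.c_[xs,w][::-1],np.c_[xs,-w][1:]]
    # normals
    d=np.gradient(o,axis=0);nn=np.c_[-d[:,1],d[:,0]];nn/=np.linalg.norm(nn,axis=1)[:,None]
    if nn[24+8,0]<0:nn=-nn
    A=o+nn*(ins if ins else 0);B=o+nn*(t-ins)
    A[[0,-1],0]=B[[0,-1],0]=25-ins/2
    return A,B
def render(c,p,zb,hs,ht,org,shape):
    x,y,yaw,t,n=p;m=np.zeros(shape,np.uint8)
    cs,sn=np.cos(yaw),np.sin(yaw)
    for z0,z1,ins in((0,hs,0),(hs,ht,3)):
        A,B=outline(t,n,ins)
        for P0,P1 in((A[:-1],A[1:]),(B[:-1],B[1:])): pass
        def pr(P,z):
            Q=np.c_[x+cs*P[:,0]-sn*P[:,1],y+sn*P[:,0]+cs*P[:,1],np.full(len(P),zb+z)]
            return (proj(c,Q)-org)*S
        a0,b0,a1,b1=pr(A,z0),pr(B,z0),pr(A,z1),pr(B,z1)
        for i in range(len(A)-1):
            q=np.r_[a0[i:i+2],b0[i:i+2],a1[i:i+2],b1[i:i+2]]
            cv2.fillConvexPoly(m,cv2.convexHull(np.float32(q)).round().astype(np.int32),1)
    return m
def mask(img,box,kind):
    x0,y0,x1,y1=box
    f=cv2.resize(img[y0:y1,x0:x1],None,fx=S,fy=S,interpolation=cv2.INTER_CUBIC).astype(int)
    if kind=="b":m=(f[...,0]-f[...,2]>14)
    elif kind=="t":m=(f[...,2]-f[...,0]>45)
    m=m.astype(np.uint8)
    n,l,st,_=cv2.connectedComponentsWithStats(m)
    return (l==1+st[1:,4].argmax()).astype(np.uint8)
def fit(c,img,box,kind,p0,zb):
    hs,ht=(18,27) if kind=="t" else (26,35)
    M=mask(img,box,kind);org=np.array(box[:2])-0.5+0.5/S
    def cost(p):
        m=render(c,p,zb,hs,ht,org,M.shape)
        return 1-(m&M).sum()/max(1,(m|M).sum())
    best=None
    for dy in(-.4,0,.4):
        q=np.array(p0,float);q[2]+=dy
        sim=np.array([q]+[q+e for e in np.diag([6,6,.25,3,.4])])
        o=minimize(cost,q,method="Nelder-Mead",options=dict(initial_simplex=sim,maxiter=220,xatol=.05,fatol=1e-4))
        if best is None or o.fun<best.fun:best=o
    m=render(c,best.x,zb,hs,ht,org,M.shape)
    return best,M,m
E
python3 - <<'E'
from fit import *
c=np.load("c1.npy",allow_pickle=True).item();a=cv2.imread("pics/w1.png")
vis=[]
for k,box,px,yaw in(("b",(212,192,302,282),(255,234),0.9),("t",(322,238,412,328),(372,280),2.2)):
    p=at(c,px,15)[0]
    yaw={"b":np.radians(75),"t":0.6}[k]
    o,M,m=fit(c,a,box,k,[p[0],p[1],yaw,13,2],2.5)
    print(k,o.x.round(2),np.degrees(o.x[2]).round(1),"1-IoU",o.fun.round(3))
    vis.append(np.dstack([M*255,m*255,m*0]))
cv2.imwrite("pics/fit1.png",np.hstack(vis))
E
```

```text
b [420.76 166.51   1.04   7.39   1.09] 59.8 1-IoU 0.679
t [461.58 278.92  -0.56  14.23   1.25] -32.3 1-IoU 0.087
```

View pics/fit1.png

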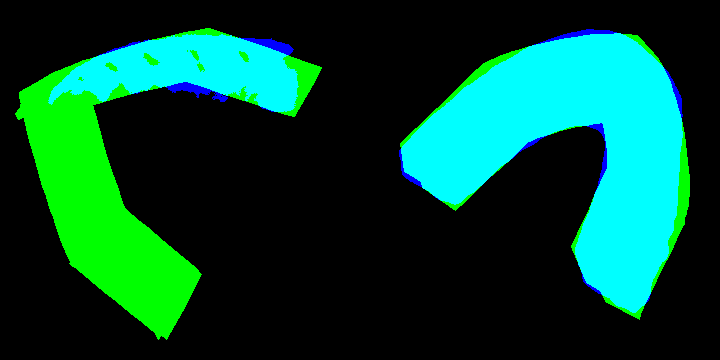

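```bash
sed -i 's/>14)/>4)/' fit.py
python3 - <<'E'
s=open('fit.py').read()
a=s.index("    a=np.linspace");b=s.index("    o=np.r_[np.c_")
s=s[:a]+'''    u=np.linspace(0,1,30)**2
    xs=-25+50*u; q=np.interp(xs,[-25,0,25],[0,1,2])
    w=np.where(xs<0,W*np.clip(1-np.clip(-xs/25,0,1)**n,0,1)**(1/2),W+(31-W)*xs/25)
'''+s[b:]
s=s.replace("S=4","S=4\nW=26").replace("nn[24+8,0]","nn[29,0]")
open('fit.py','w').write(s)
E
cat > run1.py <<'E'
import fit as F
from fit import *
c=np.load("c1.npy",allow_pickle=True).item();a=cv2.imread("pics/w1.png")
print(a[260,264].tolist(),a[240,230].tolist(),a[230,285].tolist(),a[212,250].tolist())
vis=[]
for W in (26,23):
  F.W=W
  for k,box,px,yaw in(("b",(212,192,302,282),(255,234),1.3),("t",(322,238,412,328),(372,280),-.56)):
    p=at(c,px,15)[0]
    o,M,m=fit(c,a,box,k,[p[0],p[1],yaw,13,2],2.5)
    print(W,k,o.x.round(2),np.degrees(o.x[2]).round(1),"1-IoU",o.fun.round(3))
    vis.append(np.dstack([M*255,m*255,m*0]))
cv2.imwrite("pics/fit2.png",np.vstack([np.hstack(vis[:2]),np.hstack(vis[2:])]))
E
python3 run1.py
```

```text
[87, 84, 76] [91, 87, 77] [64, 70, 72] [130, 125, 112]
26 b [419.89 172.23   1.22  14.43   0.86] 69.7 1-IoU 0.048
26 t [461.66 278.29  -0.54  14.1    0.76] -31.1 1-IoU 0.063
23 b [419.87 171.95   1.22  13.09   1.19] 70.0 1-IoU 0.06
23 t [462.41 277.93  -0.56  12.89   1.23] -32.0 1-IoU 0.093
```

Request:
move_arm(
  xyz=[
    [-34,54,0],
    [0,0,0],
    [0,0,20],
    [0,0,20],
    [0,0,0],
  ],
  rot=[
    [0,0,0],
    [0,0,-10.4],
    [0,0,-10.4],
    [0,0,-10.4],
    [0,0,0],
  ],
  fingers=[0,0,0,0,0],
)

```text
clock: 2.28
ee_pos: [459.9, 276.7, 98.6]
tcp_rot: [3.141, -0.001, -2.592]
contact_force: [0.2, 0.6, 0.6]
opening: 1.004
```

Request:
move_arm(
  xyz=[
    [0,0,0],
    [0,0,0],
  ],
  rot=[
    [0,0,0],
    [0,0,0],
  ],
  fingers=[0,0],
)

```text
clock: 2.52
ee_pos: [461.0, 277.4, 99.9]
tcp_rot: [-3.141, 0.002, -2.591]
contact_force: [-0.1, -0.1, 0.4]
opening: 1.0
```

```bash
cat > look.py <<'E'
import sys
from fit import *
# look.py kind name x y yawdeg zbase
k,name=sys.argv[1:3];x,y,yd,zb=map(float,sys.argv[3:7])
s=status.observe();c=calibration("wrist");a=snapshot("wrist")
np.save(f"{name}.npy",c,allow_pickle=True);cv2.imwrite(f"pics/{name}.png",a)
h=18 if k=="t" else 26
q=proj(c,[[x+dx,y+dy,zb+z] for dx in(-42,42) for dy in(-42,42) for z in(0,h)])
b0=np.maximum(q.min(0),0).astype(int);b1=np.minimum(q.max(0),[640,480]).astype(int)
o,M,m=fit(c,a,(*b0,*b1),k,[x,y,np.radians(yd),14,.8],zb)
print("fit",o.x.round(2),"yaw",np.degrees(o.x[2]).round(1),"1-IoU",o.fun.round(3),"box",b0,b1)
v=np.hstack([np.dstack([M*255,m*255,m*0]),cv2.resize(a[b0[1]:b1[1],b0[0]:b1[0]],M.shape[::-1])])
f=min(800/v.shape[1],600/v.shape[0]);cv2.imwrite(f"pics/{name}_fit.png",cv2.resize(v,None,fx=f,fy=f))
go((o.x[0],o.x[1],19),np.radians(float(sys.argv[7])) if len(sys.argv)>7 else o.x[2])
E
python3 look.py t w2 461.7 278.3 -31 2.5 149
```

```text
fit [462.06 278.21  -0.54  14.1    0.85] yaw -31.0 1-IoU 0.054 box [237 168] [397 323]
at [460.8 277.3  99.7] [-1.800e+02  1.000e-01 -1.484e+02] t 2.58 shift tool [-1.4  0.2 80.7] rot [ 0.1  0.1 62.6]
```

Request:
move_arm(
  xyz=[
    [0,0,0],
    [0,0,0],
    [0,0,0],
    [0,0,0],
    [0,0,0],
  ],
  rot=[
    [0,0,10.4],
    [0,0,10.4],
    [0,0,10.4],
    [0,0,10.4],
    [0,0,10.4],
  ],
  fingers=[0,0,0,0,0],
)

```text
clock: 3.2
ee_pos: [460.5, 277.2, 99.4]
tcp_rot: [3.141, 0.0, 2.779]
contact_force: [-0.5, -0.1, 0.1]
opening: 1.006
```

Request:
move_arm(
  xyz=[
    [0,0,20],
    [0,0,0],
    [0,0,0],
  ],
  rot=[
    [0,0,10.4],
    [0,0,0],
    [0,0,0],
  ],
  fingers=[0,0,0],
)

```text
clock: 3.58
ee_pos: [460.6, 277.2, 79.4]
tcp_rot: [3.141, 0.0, 2.607]
contact_force: [0.1, 0.6, 0.9]
opening: 0.999
```

```bash
python3 look.py t w3 461.7 278.3 -31 2.5 149
```

```text
fit [462.09 278.31  -0.55  14.58   0.85] yaw -31.5 1-IoU 0.077 box [228 168] [401 336]
at [460.7 277.2  79.5] [179.9   0.  149.4] t 3.62 shift tool [-0.6  1.5 60.5] rot [0.1 0.  0.4]
```

View pics/w3_fit.png

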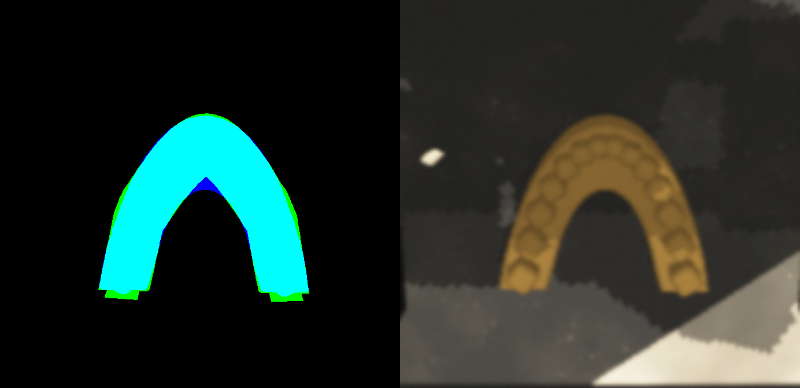

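Both opposing views agree on the tan cast at (462.1, 278.3), yaw −31°. In the last one the arch is upright and centred at about x=604 in the crop. Descending to grip it.

Request:
move_arm(
  xyz=[
    [-0.6,1.5,15],
    [0,0,15],
    [0,0,15],
    [0,0,10],
    [0,0,5],
  ],
  rot=[
    [0,0,0.4],
    [0,0,0],
    [0,0,0],
    [0,0,0],
    [0,0,0],
  ],
  fingers=[0,0,0,0,0],
  newtons=12,
)

```text
clock: 4.25
ee_pos: [461.3, 277.5, 17.7]
tcp_rot: [-3.14, -0.0, 2.597]
contact_force: [0.2, -0.3, -0.2]
opening: 1.0
```

Request:
move_arm(
  xyz=[
    [0,0,0.5],
    [0,0,0],
    [0,0,0],
    [0,0,0],
    [0,0,0],
  ],
  rot=[
    [0,0,0],
    [0,0,0],
    [0,0,0],
    [0,0,0],
    [0,0,0],
  ],
  fingers=[0,0.2,0.35,0.6,0.6],
  newtons=12,
)

```text
clock: 4.88
ee_pos: [461.7, 277.9, 18.4]
tcp_rot: [3.141, 0.0, 2.598]
contact_force: [0.8, 0.2, 1.6]
opening: 0.591
```

Request:
move_arm(
  xyz=[
    [0,0,0],
    [0,0,0],
    [0,0,-3],
    [0,0,-8],
    [0,0,0],
  ],
  rot=[
    [0,0,0],
    [0,0,0],
    [0,0,0],
    [0,0,0],
    [0,0,0],
  ],
  fingers=[0.6,0.6,0.6,0.6,0.6],
  newtons=12,
)

```text
clock: 5.5
ee_pos: [462.1, 278.2, 29.9]
tcp_rot: [3.14, 0.001, 2.597]
contact_force: [0.6, -0.0, -1.7]
opening: 0.592
```

Request:
move_arm(
  xyz=[
    [0,0,-20],
    [0,0,-25],
    [0,0,-25],
    [-11,-18,0],
    [-20,-34,0],
  ],
  rot=[
    [0,0,0],
    [0,0,0],
    [0,0,0],
    [0,0,0],
    [0,0,0],
  ],
  fingers=[0.6,0.6,0.6,0.6,0.6],
  newtons=15,
)

```text
clock: 6.12
ee_pos: [460.7, 216.4, 98.5]
tcp_rot: [-3.141, -0.0, 2.6]
contact_force: [-0.3, -0.0, -0.8]
opening: 0.585
```

Request:
move_arm(
  xyz=[
    [-25,-42,0],
    [-25,-42,0],
    [-25,-42,0],
    [-25,-42,0],
    [-20,-34,0],
  ],
  rot=[
    [0,0,0],
    [0,0,0],
    [0,0,0],
    [0,0,0],
    [0,0,0],
  ],
  fingers=[0.6,0.6,0.6,0.6,0.6],
)

```text
clock: 6.75
ee_pos: [457.5, -21.0, 98.2]
tcp_rot: [-3.14, -0.001, 2.595]
contact_force: [1.3, 0.4, -0.6]
opening: 0.587
```

Request:
move_arm(
  xyz=[
    [-10,-18,0],
    [-5,-9,0],
    [0,0,0],
    [0,0,0],
  ],
  rot=[
    [0,0,0],
    [0,0,0],
    [0,0,0],
    [0,0,0],
  ],
  fingers=[0.6,0.6,0.6,0.6],
)

```text
clock: 7.25
ee_pos: [457.9, -47.7, 98.9]
tcp_rot: [-3.142, -0.001, 2.599]
contact_force: [0.4, 0.6, -1.1]
opening: 0.59
```

Run:
```python
from h import *
c=calibration("wrist");a=snapshot("wrist")
np.save("c4.npy",c,allow_pickle=True);cv2.imwrite("pics/w4.png",a)
s=status.observe();print(s["opening"],s["joint_positions"].round(2),proj(c,[[458,-59,15],[441,-190,15]]).round())
go((458,-59,100),np.radians(-7.4))
```

```text
0.5893908844101866 [-0.26  0.36  0.35  2.17 -0.2   0.64  1.25] [[301. 256.]
 [148. 320.]]
at [458.1 -47.5  99. ] [180.   -0.  148.9] t 7.3 shift tool [-5.8 -9.9 -1. ] rot [ -0.   -0.  156.3]
```

View pics/w4.png

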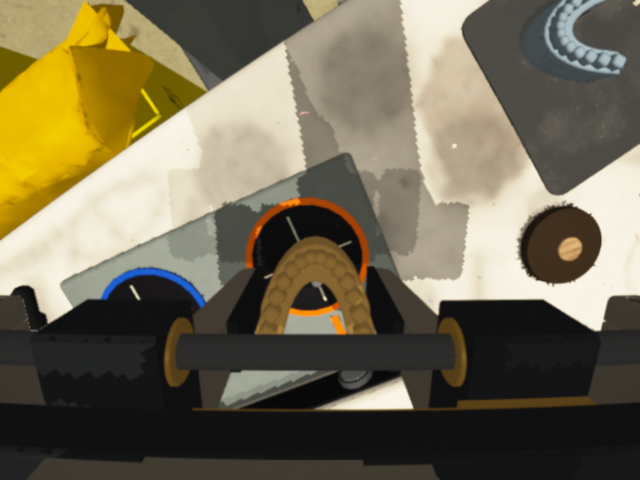

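The held cast sits straight between the fingers (arch around (315,285)), with the orange pad beneath at about (307,255) and the blue rim at (155,290). Now rotating.

```bash
cat > pads.py <<'E'
from h import *
from scipy.optimize import least_squares
def circ(P):
    f=lambda q:np.hypot(P[:,0]-q[0],P[:,1]-q[1])-q[2]
    o=least_squares(f,[*np.median(P,0)[:2],44],loss="soft_l1",f_scale=1.5);return o.x,np.abs(f(o.x))
def pads(c,a,w,guess=((458,-59),(441,-190))):
    hsv=cv2.cvtColor(a,cv2.COLOR_BGR2HSV);R_={}
    for k,lo,hi,g in(("o",(6,215,140),(14,255,255),guess[0]),("b",(100,200,110),(118,255,255),guess[1])):
        v,u=np.nonzero(cv2.inRange(hsv,lo,hi))
        if len(u)<40:print(k,"few",len(u));continue
        P=at(c,np.c_[u,v],15.)[:,:2];d=np.hypot(*(P-g).T);P=P[(d<62)&(d>28)]
        if len(P)<40:print(k,"few");continue
        x,e=circ(P);P=P[e<4];x,e=circ(P)
        an=np.degrees(np.arctan2(P[:,1]-x[1],P[:,0]-x[0]))
        print(w,k,"centre",x[:2].round(1),"r",x[2].round(1),"n",len(P),"res",e.mean().round(2),"octants",np.histogram(an,8,(-180,180))[0])
        R_[k]=x
    if len(R_)==2:
        d=R_["o"]-R_["b"];print("dist",np.hypot(*d[:2]).round(1),"lens dir deg",np.degrees(np.arctan2(-d[0],d[1])).round(2))
    return R_
if __name__=="__main__":
    import sys
    pads(np.load("c4.npy",allow_pickle=True).item(),cv2.imread("pics/w4.png"),"w4")
    pads(calibration("top"),cv2.imread("pics/top.png"),"top")
E
python3 pads.py
```

```text
w4 o centre [462.3 -56.3] r 42.9 n 1220 res 1.06 octants [261 108   5  60  53 234 268 231]
w4 b centre [ 445.2 -187.3] r 42.7 n 745 res 1.22 octants [148   0   0   0   0  58 283 256]
dist 132.0 lens dir deg -7.43
o few
top b centre [ 442.1 -187.6] r 43.1 n 129 res 0.7 octants [18 13 14 14 19 17 18 16]
```

Request:
move_arm(
  xyz=[
    [-6,-9.5,0],
    [0,0,0],
    [0,0,0],
    [0,0,0],
    [0,0,0],
  ],
  rot=[
    [0,0,6],
    [0,0,10.4],
    [0,0,10.4],
    [0,0,10.4],
    [0,0,10.4],
  ],
  fingers=[0.6,0.6,0.6,0.6,0.6],
)

```text
clock: 7.92
ee_pos: [458.5, -58.6, 99.2]
tcp_rot: [3.141, -0.0, 1.763]
contact_force: [-1.2, -0.5, -1.4]
opening: 0.59
```

Request:
move_arm(
  xyz=[
    [0,0,0],
    [0,0,0],
    [0,0,0],
    [0,0,0],
    [0,0,0],
  ],
  rot=[
    [0,0,10.4],
    [0,0,10.4],
    [0,0,10.4],
    [0,0,10.4],
    [0,0,10.4],
  ],
  fingers=[0.6,0.6,0.6,0.6,0.6],
)

```text
clock: 8.55
ee_pos: [458.5, -58.5, 99.2]
tcp_rot: [-3.141, -0.0, 0.855]
contact_force: [0.7, 0.3, -1.5]
opening: 0.586
```

Request:
move_arm(
  xyz=[
    [0,0,0],
    [0,0,0],
    [0,0,0],
    [0,0,0],
    [0,0,0],
  ],
  rot=[
    [0,0,10.4],
    [0,0,10.4],
    [0,0,10.4],
    [0,0,10.4],
    [0,0,10.4],
  ],
  fingers=[0.6,0.6,0.6,0.6,0.6],
)

```text
clock: 9.18
ee_pos: [458.5, -58.5, 99.2]
tcp_rot: [-3.141, 0.0, -0.052]
contact_force: [-0.4, -0.6, -1.1]
opening: 0.586
```

Request:
move_arm(
  xyz=[
    [0,0,0],
    [0,0,0],
  ],
  rot=[
    [0,0,4],
    [0,0,0],
  ],
  fingers=[0.6,0.6],
)

```text
clock: 9.43
ee_pos: [458.5, -58.7, 99.0]
tcp_rot: [3.141, 0.0, -0.115]
contact_force: [0.2, -0.1, -0.4]
opening: 0.59
```

```bash
python3 - <<'E'
from pads import *
c=calibration("wrist");a=snapshot("wrist")
np.save("c5.npy",c,allow_pickle=True);cv2.imwrite("pics/w5.png",a)
s=status.observe();print(s["opening"],s["joint_positions"].round(2))
pads(c,a,"w5")
go((458,-59,100),np.radians(-7.4))
E
python3 look.py t w6 458 -59 172.6 84 -7.4
```

```text
0.5893122546959182 [-0.77  0.55  1.04  2.2  -0.69  0.77 -0.95]
w5 o centre [462.7 -56.8] r 43.0 n 1136 res 1.09 octants [ 42 160 268  19 248 256  83  60]
w5 b centre [ 445.5 -187.6] r 42.9 n 1787 res 1.1 octants [143 200 223 273 305 300 248  95]
dist 132.0 lens dir deg -7.51
at [458.5 -58.8  99.1] [-180.     0.    -6.6] t 9.47 shift tool [-0.5  0.2 -0.9] rot [-0.   0.   0.8]
fit [461.46 -59.08   3.02  14.61   0.84] yaw 173.1 1-IoU 0.257 box [215 199] [405 381]
at [458.5 -59.   99.2] [-180.     0.    -6.6] t 9.53 shift tool [ 3.  -0.2 80.2] rot [-0.   0.   0.8]
```

Request:
move_arm(
  xyz=[
    [3.7,-2.8,10],
    [0,0,20],
    [0,0,20],
    [0,0,8],
    [0,0,0],
  ],
  rot=[
    [0,0,0.9],
    [0,0,0],
    [0,0,0],
    [0,0,0],
    [0,0,0],
  ],
  fingers=[0.6,0.6,0.6,0.6,0.6],
)

```text
clock: 10.15
ee_pos: [462.2, -57.6, 40.8]
tcp_rot: [3.141, 0.001, -0.134]
contact_force: [0.4, 0.0, -1.3]
opening: 0.59
```

Request:
move_arm(
  xyz=[
    [0,0,2],
    [0,0,1],
    [0,0,1],
    [0,0,0],
    [0,0,0],
  ],
  rot=[
    [0,0,0],
    [0,0,0],
    [0,0,0],
    [0,0,0],
    [0,0,0],
  ],
  fingers=[0.6,0.6,0.6,0.6,0.6],
)

```text
clock: 10.78
ee_pos: [462.5, -57.3, 37.3]
tcp_rot: [-3.142, -0.0, -0.134]
contact_force: [0.2, 1.0, -1.6]
opening: 0.586
```

```bash
python3 -c "
from h import *
go((462.5,-56.5,31.2),np.radians(-7.5));print(status.observe()['contact_force'])"
```

```text
at [462.5 -57.3  37.3] [-180.    -0.    -7.7] t 10.78 shift tool [-0.1 -0.8  6.1] rot [-0.  -0.  -0.2]
[ 0.23685483  1.00635099 -1.62264556]
```

Request:
move_arm(
  xyz=[
    [0,-0.8,1],
    [0,0,1],
    [0,0,1],
    [0,0,0],
    [0,0,0],
  ],
  rot=[
    [0,0,-0.2],
    [0,0,0],
    [0,0,0],
    [0,0,0],
    [0,0,0],
  ],
  fingers=[0.6,0.6,0.6,0.6,0.6],
)

```text
clock: 11.4
ee_pos: [462.5, -56.6, 34.2]
tcp_rot: [-3.142, -0.0, -0.131]
contact_force: [-0.2, -0.1, -0.9]
opening: 0.586
```

Request:
move_arm(
  xyz=[
    [0,0,1],
    [0,0,0.5],
    [0,0,0.5],
    [0,0,0],
  ],
  rot=[
    [0,0,0],
    [0,0,0],
    [0,0,0],
    [0,0,0],
  ],
  fingers=[0.6,0.6,0.6,0.6],
)

```text
clock: 11.9
ee_pos: [462.6, -56.6, 32.2]
tcp_rot: [3.142, -0.0, -0.131]
contact_force: [1.2, 0.5, -1.1]
opening: 0.588
```

Request:
move_arm(
  xyz=[
    [0,0,0.5],
    [0,0,0],
    [0,0,0],
  ],
  rot=[
    [0,0,0],
    [0,0,0],
    [0,0,0],
  ],
  fingers=[0.6,0.6,0.6],
)

```text
clock: 12.28
ee_pos: [462.5, -56.6, 31.7]
tcp_rot: [-3.142, -0.0, -0.13]
contact_force: [1.0, -1.1, -1.4]
opening: 0.587
```

Request:
move_arm(
  xyz=[
    [0,0,0.5],
    [0,0,0],
    [0,0,0],
  ],
  rot=[
    [0,0,0],
    [0,0,0],
    [0,0,0],
  ],
  fingers=[0.6,0.6,0.6],
)

```text
clock: 12.65
ee_pos: [462.5, -56.6, 31.2]
tcp_rot: [3.142, -0.0, -0.13]
contact_force: [-0.6, 0.0, -0.5]
opening: 0.59
```

Request:
move_arm(
  xyz=[
    [0,0,0.4],
    [0,0,0],
    [0,0,0],
  ],
  rot=[
    [0,0,0],
    [0,0,0],
    [0,0,0],
  ],
  fingers=[0.6,0.6,0.6],
)

```text
clock: 13.02
ee_pos: [462.6, -56.6, 30.9]
tcp_rot: [-3.141, -0.0, -0.13]
contact_force: [-0.3, 0.2, 2.0]
opening: 0.589
```

Contact felt (+2 N). Releasing slowly, lifting straight up and checking.

Request:
move_arm(
  xyz=[
    [0,0,0],
    [0,0,0],
    [0,0,0],
    [0,0,0],
    [0,0,0],
  ],
  rot=[
    [0,0,0],
    [0,0,0],
    [0,0,0],
    [0,0,0],
    [0,0,0],
  ],
  fingers=[0.4,0.36,0.3,0.15,0],
)

```text
clock: 13.65
ee_pos: [462.5, -56.6, 30.8]
tcp_rot: [3.142, -0.0, -0.13]
contact_force: [-0.2, -0.4, 0.4]
opening: 0.897
```

Request:
move_arm(
  xyz=[
    [0,0,-5],
    [0,0,-20],
    [0,0,-25],
    [0,0,0],
    [0,0,0],
  ],
  rot=[
    [0,0,0],
    [0,0,0],
    [0,0,0],
    [0,0,0],
    [0,0,0],
  ],
  fingers=[0,0,0,0,0],
)

```text
clock: 14.28
ee_pos: [462.3, -56.2, 80.5]
tcp_rot: [-3.141, 0.0, -0.13]
contact_force: [-0.3, 0.6, -0.8]
opening: 0.999
```

```bash
python3 look.py t w7 462.5 -56.5 172.5 15 -7.5; python3 -c "
from pads import *
pads(np.load('w7.npy',allow_pickle=True).item(),cv2.imread('pics/w7.png'),'w7')"
```

```text
fit [464.28 -56.77   3.01  14.76   0.97] yaw 172.3 1-IoU 0.461 box [238 188] [386 333]
at [462.1 -56.3  80.3] [-1.8e+02  1.0e-01 -7.5e+00] t 14.32 shift tool [ 2.3  0.2 61.3] rot [-0.   0.1  0. ]
w7 o centre [462.6 -56.7] r 43.1 n 1754 res 1.09 octants [147 243 316   5 319 297 201 226]
w7 b centre [ 445.5 -187.6] r 43.0 n 1821 res 1.14 octants [ 63 234 264 318 356 362 141  83]
dist 132.0 lens dir deg -7.46
```

View pics/w7_fit.png

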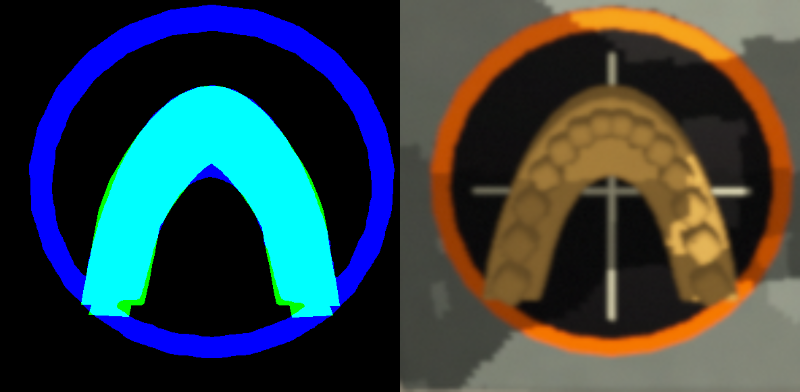

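The front of the cast points to the lens (top of the crop) and it is visually centred. The orange rim spoiled the mask, so I'll refit with it excluded.

```bash
python3 - <<'E'
s=open('fit.py').read()
s=s.replace('m=(f[...,2]-f[...,0]>45)','m=(f[...,2]-f[...,0]>45)&(f[...,2]<f[...,0]*4+30)&(f[...,1]>f[...,2]*.6)')
s=s.replace('elif kind=="t"','''elif kind=="t"''')
open('fit.py','w').write(s)
E
python3 - <<'E'
from fit import *
for n,box,q in(("w7",(238,188,386,333),(462.5,-56.5,172.5,15)),("w3",(228,168,401,336),(462,278.3,-31,2.5))):
    c=np.load(n+".npy",allow_pickle=True).item();a=cv2.imread(f"pics/{n}.png")
    o,M,m=fit(c,a,box,"t",[q[0],q[1],np.radians(q[2]),14,.85],q[3])
    print(n,o.x.round(2),np.degrees(o.x[2]).round(2),o.fun.round(3))
    cv2.imwrite(f"pics/{n}_refit.png",np.dstack([M*255,m*255,m*0]))
E
```

```text
w7 [464.93 -56.94   3.01  14.54   0.87] 172.23 0.085
w3 [461.94 278.38  -0.55  14.5    0.84] -31.61 0.077
```

Both the fit and the base-edge measurement put the cast about 2.3 mm too far towards the lens (it slid on its taper when gripped). Regrasping to shift it back.

Request:
move_arm(
  xyz=[
    [0.2,0.3,20],
    [0,0,20],
    [0,0,7],
    [0,0,2.5],
    [0,0,0],
  ],
  rot=[
    [0,0,0],
    [0,0,0],
    [0,0,0],
    [0,0,0],
    [0,0,0],
  ],
  fingers=[0,0,0,0,0],
  newtons=8,
)

```text
clock: 14.95
ee_pos: [462.8, -57.1, 31.5]
tcp_rot: [3.142, -0.0, -0.131]
contact_force: [0.5, -0.3, 0.7]
opening: 1.0
```

Request:
move_arm(
  xyz=[
    [0,0,0],
    [0,0,0],
    [0,0,0],
    [0,0,0],
    [0,0,0],
  ],
  rot=[
    [0,0,0],
    [0,0,0],
    [0,0,0],
    [0,0,0],
    [0,0,0],
  ],
  fingers=[0.2,0.35,0.5,0.5,0.5],
)

```text
clock: 15.58
ee_pos: [462.7, -56.8, 31.4]
tcp_rot: [-3.141, -0.0, -0.13]
contact_force: [0.6, -0.1, 1.6]
opening: 0.591
```

```bash
python3 -c "
from h import *
go((462.5,-56.6,30.9),np.radians(-7.5));s=status.observe();print(s['contact_force'],s['opening'])"
```

```text
at [462.7 -56.8  31.4] [-180.    -0.    -7.5] t 15.57 shift tool [-0.2 -0.2  0.5] rot [-0. -0.  0.]
[ 0.55662604 -0.125083    1.55270556] 0.5910583104442607
```

Request:
move_arm(
  xyz=[
    [0,0,-3],
    [0,0,-3],
    [-2.5,-0.2,0],
    [0,0,0],
    [0,0,3],
  ],
  rot=[
    [0,0,0],
    [0,0,0],
    [0,0,0],
    [0,0,0],
    [0,0,0],
  ],
  fingers=[0.6,0.6,0.6,0.6,0.6],
)

```text
clock: 16.2
ee_pos: [460.3, -56.3, 34.3]
tcp_rot: [-3.142, -0.0, -0.13]
contact_force: [-0.5, -0.2, -1.0]
opening: 0.594
```

Request:
move_arm(
  xyz=[
    [0,0,1],
    [0,0,1],
    [0,0,0.7],
    [0,0,0],
    [0,0,0],
  ],
  rot=[
    [0,0,0],
    [0,0,0],
    [0,0,0],
    [0,0,0],
    [0,0,0],
  ],
  fingers=[0.6,0.6,0.6,0.6,0.6],
)

```text
clock: 16.82
ee_pos: [460.2, -56.4, 31.7]
tcp_rot: [-3.142, 0.0, -0.131]
contact_force: [-0.6, -1.1, -1.0]
opening: 0.592
```

Request:
move_arm(
  xyz=[
    [0,0,0.3],
    [0,0,0],
    [0,0,0],
  ],
  rot=[
    [0,0,0],
    [0,0,0],
    [0,0,0],
  ],
  fingers=[0.6,0.6,0.6],
)

```text
clock: 17.2
ee_pos: [460.3, -56.4, 31.4]
tcp_rot: [-3.141, -0.0, -0.131]
contact_force: [-1.0, -0.1, 1.5]
opening: 0.592
```

Request:
move_arm(
  xyz=[
    [0,0,0],
    [0,0,0],
    [0,0,0],
    [0,0,0],
    [0,0,0],
  ],
  rot=[
    [0,0,0],
    [0,0,0],
    [0,0,0],
    [0,0,0],
    [0,0,0],
  ],
  fingers=[0.4,0.36,0.3,0.15,0],
)

```text
clock: 17.82
ee_pos: [460.3, -56.4, 31.3]
tcp_rot: [-3.142, -0.0, -0.131]
contact_force: [0.1, -0.7, -1.0]
opening: 0.896
```

Request:
move_arm(
  xyz=[
    [0,0,-5],
    [0,0,-20],
    [0,0,-25],
    [0,0,0],
    [0,0,0],
  ],
  rot=[
    [0,0,0],
    [0,0,0],
    [0,0,0],
    [0,0,0],
    [0,0,0],
  ],
  fingers=[0,0,0,0,0],
)

```text
clock: 18.45
ee_pos: [460.0, -56.0, 81.0]
tcp_rot: [-3.141, 0.0, -0.13]
contact_force: [0.3, -0.4, 0.7]
opening: 1.003
```

```bash
python3 look.py t w8 462.5 -56.5 172.5 15 -7.5
python3 - <<'E'
from h import *
go((419.9,172.2,100),np.radians(69.8))
E
```

```text
fit [462.42 -56.7    3.01  14.48   0.87] yaw 172.4 1-IoU 0.143 box [237 185] [386 329]
at [459.8 -56.1  80.8] [-180.     0.    -7.5] t 18.5 shift tool [ 2.7  0.2 61.8] rot [-0.  0.  0.]
at [459.8 -56.1  80.8] [-180.     0.    -7.5] t 18.5 shift tool [ -69.2 -221.2  -19.1] rot [ -0.    0.  -77.3]
```

Tan is now at (462.4, −56.7), yaw 172.4°, against the pad at (462.6, −56.6), 172.5°. On to the blue cast.

Request:
move_arm(
  xyz=[
    [0,0,-20],
    [-14,-44,0],
    [-14,-44,0],
    [-14,-44,0],
    [-14,-44,0],
  ],
  rot=[
    [0,0,0],
    [0,0,0],
    [0,0,0],
    [0,0,0],
    [0,0,0],
  ],
  fingers=[0,0,0,0,0],
)

```text
clock: 19.12
ee_pos: [426.8, 126.6, 100.7]
tcp_rot: [3.141, 0.001, -0.131]
contact_force: [0.7, 0.2, -0.5]
opening: 1.0
```

Request:
move_arm(
  xyz=[
    [-13.2,-45.2,0],
    [0,0,0],
    [0,0,0],
    [0,0,0],
    [0,0,0],
  ],
  rot=[
    [0,0,0],
    [0,0,-10.4],
    [0,0,-10.4],
    [0,0,-10.4],
    [0,0,-10.4],
  ],
  fingers=[0,0,0,0,0],
)

```text
clock: 19.75
ee_pos: [419.9, 171.7, 100.7]
tcp_rot: [3.141, 0.001, 0.602]
contact_force: [0.0, -0.3, -0.1]
opening: 1.001
```

Request:
move_arm(
  xyz=[
    [0,0,0],
    [0,0,0],
    [0,0,0],
    [0,0,20],
    [0,0,0],
  ],
  rot=[
    [0,0,-10.4],
    [0,0,-10.4],
    [0,0,-10.4],
    [0,0,-4.5],
    [0,0,0],
  ],
  fingers=[0,0,0,0,0],
)

```text
clock: 20.38
ee_pos: [419.2, 171.1, 80.1]
tcp_rot: [-3.139, 0.003, 1.217]
contact_force: [-0.1, -1.1, -1.0]
opening: 0.999
```

Request:
move_arm(
  xyz=[
    [0,0,0],
  ],
  rot=[
    [0,0,0],
  ],
  fingers=[0],
)

```text
clock: 20.5
ee_pos: [420.4, 171.6, 81.3]
tcp_rot: [-3.141, 0.001, 1.217]
contact_force: [0.3, -0.4, 0.6]
opening: 1.002
```

```bash
python3 look.py b w9 419.9 172.2 69.8 2.5
```

```text
fit [419.91 172.09   1.22  14.4    0.84] yaw 69.9 1-IoU 0.05 box [226 175] [392 337]
at [420.6 171.8  81.5] [180.    0.   69.7] t 20.55 shift tool [ 0.1 -0.8 62.5] rot [ 0.   0.  -0.2]
```

View pics/w9_fit.png

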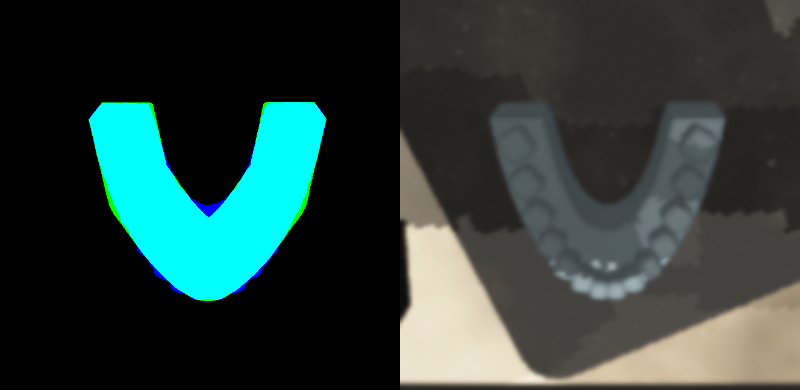

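The fit matches: blue is at (419.9, 172.1), yaw 69.9°, with its open ends towards the top of the crop. Gripping 2.3 mm towards the open ends, where the taper proved stable.

Request:
move_arm(
  xyz=[
    [2.4,-0.8,15],
    [0,0,15],
    [0,0,15],
    [0,0,11],
    [0,0,5],
  ],
  rot=[
    [0,0,-0.2],
    [0,0,0],
    [0,0,0],
    [0,0,0],
    [0,0,0],
  ],
  fingers=[0,0,0,0,0],
  newtons=10,
)

```text
clock: 21.18
ee_pos: [420.1, 174.0, 19.4]
tcp_rot: [-3.141, 0.001, 1.222]
contact_force: [-0.2, 0.4, -0.3]
opening: 1.003
```

Request:
move_arm(
  xyz=[
    [0,0,0],
    [0,0,0],
    [0,0,0],
    [0,0,0],
    [0,0,0],
  ],
  rot=[
    [0,0,0],
    [0,0,0],
    [0,0,0],
    [0,0,0],
    [0,0,0],
  ],
  fingers=[0,0.2,0.35,0.6,0.6],
)

```text
clock: 21.8
ee_pos: [420.5, 174.7, 20.5]
tcp_rot: [3.142, -0.0, 1.222]
contact_force: [-0.3, -0.1, 1.3]
opening: 0.61
```

Request:
move_arm(
  xyz=[
    [0,0,0],
    [0,0,0],
    [0,0,-3],
    [0,0,-8],
    [0,0,0],
  ],
  rot=[
    [0,0,0],
    [0,0,0],
    [0,0,0],
    [0,0,0],
    [0,0,0],
  ],
  fingers=[0.6,0.6,0.6,0.6,0.6],
  newtons=12,
)

```text
clock: 22.42
ee_pos: [420.9, 174.6, 31.9]
tcp_rot: [3.141, -0.001, 1.222]
contact_force: [0.4, 0.0, -1.5]
opening: 0.608
```

```bash
python3 -c "
from h import *
go((445.5,-187.6,110),np.radians(172.5))"
```

```text
at [420.9 174.6  31.9] [180.  -0.  70.] t 22.43 shift tool [-331.9  147.   -78.2] rot [ 1.000e-01  0.000e+00 -1.025e+02]
```

Request:
move_arm(
  xyz=[
    [0,0,-24],
    [0,0,-27],
    [0,0,-27],
    [-18,8,0],
    [-37,16.5,0],
  ],
  rot=[
    [0,0,0],
    [0,0,0],
    [0,0,0],
    [0,0,0],
    [0,0,0],
  ],
  fingers=[0.6,0.6,0.6,0.6,0.6],
  newtons=15,
)

```text
clock: 23.05
ee_pos: [424.9, 115.3, 109.7]
tcp_rot: [3.141, -0.001, 1.226]
contact_force: [0.4, -0.2, -1.7]
opening: 0.603
```

Request:
move_arm(
  xyz=[
    [-45,20,0],
    [-48,21,0],
    [-48,21,0],
    [-48,21,0],
    [-42,18.5,0],
  ],
  rot=[
    [0,0,0],
    [0,0,0],
    [0,0,0],
    [0,0,0],
    [0,0,0],
  ],
  fingers=[0.6,0.6,0.6,0.6,0.6],
)

```text
clock: 23.68
ee_pos: [441.0, -139.2, 109.5]
tcp_rot: [3.141, -0.0, 1.221]
contact_force: [0.9, 0.2, -1.5]
opening: 0.604
```

Request:
move_arm(
  xyz=[
    [-30,14,0],
    [-15,7,0],
    [0,0,0],
    [0,0,0],
    [0,0,0],
  ],
  rot=[
    [0,0,0],
    [0,0,-5],
    [0,0,-10],
    [0,0,-10],
    [0,0,-10],
  ],
  fingers=[0.6,0.6,0.6,0.6,0.6],
)

```text
clock: 24.3
ee_pos: [445.3, -186.9, 109.3]
tcp_rot: [-3.141, -0.0, 1.839]
contact_force: [-0.5, 0.5, -1.6]
opening: 0.604
```

Request:
move_arm(
  xyz=[
    [0,0,0],
    [0,0,0],
    [0,0,0],
    [0,0,0],
    [0,0,0],
  ],
  rot=[
    [0,0,-10],
    [0,0,-10],
    [0,0,-10],
    [0,0,-10],
    [0,0,-10],
  ],
  fingers=[0.6,0.6,0.6,0.6,0.6],
)

```text
clock: 24.92
ee_pos: [445.3, -186.8, 109.3]
tcp_rot: [-3.142, -0.0, 2.711]
contact_force: [-0.6, -0.6, -0.7]
opening: 0.607
```

Request:
move_arm(
  xyz=[
    [0,0,0],
    [0,0,0],
    [0,0,0],
    [0,0,0],
  ],
  rot=[
    [0,0,-10],
    [0,0,-7.5],
    [0,0,0],
    [0,0,0],
  ],
  fingers=[0.6,0.6,0.6,0.6],
)

```text
clock: 25.42
ee_pos: [445.4, -186.9, 109.3]
tcp_rot: [3.142, -0.0, 3.009]
contact_force: [-0.5, -0.3, -1.2]
opening: 0.602
```

```bash
python3 -c "
from h import *
go((443.2,-187.3,33),np.radians(172.5));print(status.observe()['opening'])"
python3 look.py b w10 445.5 -187.6 172.5 90 172.5
```

```text
at [ 445.4 -186.9  109.3] [180.   -0.  172.4] t 25.43 shift tool [ 2.1 -0.7 76.3] rot [ 0.  -0.  -0.1]
0.6019566884278543
fit [ 447.98 -187.19    3.     13.93    0.93] yaw 171.7 1-IoU 0.247 box [208 191] [406 382]
at [ 445.5 -186.9  109.3] [-180.    -0.   172.4] t 25.48 shift tool [-2.5  0.  90.3] rot [-0.  -0.  -0.1]
```

Request:
move_arm(
  xyz=[
    [2.2,-0.7,15],
    [0,0,22],
    [0,0,22],
    [0,0,9],
    [0,0,3],
  ],
  rot=[
    [0,0,-0.1],
    [0,0,0],
    [0,0,0],
    [0,0,0],
    [0,0,0],
  ],
  fingers=[0.6,0.6,0.6,0.6,0.6],
)

```text
clock: 26.1
ee_pos: [442.8, -187.2, 37.6]
tcp_rot: [3.142, -0.001, 3.013]
contact_force: [0.9, 0.1, -0.6]
opening: 0.609
```

Request:
move_arm(
  xyz=[
    [0,0,1],
    [0,0,1],
    [0,0,1],
    [0,0,0],
    [0,0,0],
  ],
  rot=[
    [0,0,0],
    [0,0,0],
    [0,0,0],
    [0,0,0],
    [0,0,0],
  ],
  fingers=[0.6,0.6,0.6,0.6,0.6],
)

```text
clock: 26.72
ee_pos: [443.5, -187.3, 35.5]
tcp_rot: [-3.142, 0.0, 3.013]
contact_force: [0.8, -1.0, -1.5]
opening: 0.611
```

```bash
python3 -c "
from h import *
go((443.2,-187.3,33),np.radians(172.5));print(status.observe()['opening'])"
```

```text
at [ 443.5 -187.3   35.5] [-180.     0.   172.6] t 26.73 shift tool [ 0.3 -0.1  2.5] rot [-0.   0.   0.1]
0.6106084597097564
```

Request:
move_arm(
  xyz=[
    [0.3,0,1],
    [0,0,0.6],
    [0,0,0.4],
    [0,0,0],
    [0,0,0],
  ],
  rot=[
    [0,0,0],
    [0,0,0],
    [0,0,0],
    [0,0,0],
    [0,0,0],
  ],
  fingers=[0.6,0.6,0.6,0.6,0.6],
)

```text
clock: 27.35
ee_pos: [443.0, -187.2, 33.3]
tcp_rot: [3.142, 0.0, 3.013]
contact_force: [0.6, -0.2, -0.4]
opening: 0.602
```

Request:
move_arm(
  xyz=[
    [0,0,0.5],
    [0,0,0],
    [0,0,0],
  ],
  rot=[
    [0,0,0],
    [0,0,0],
    [0,0,0],
  ],
  fingers=[0.6,0.6,0.6],
)

```text
clock: 27.72
ee_pos: [443.1, -187.2, 33.0]
tcp_rot: [3.142, 0.0, 3.013]
contact_force: [-0.0, 0.4, 2.9]
opening: 0.606
```

Contact. Release, lift and check.

Request:
move_arm(
  xyz=[
    [0,0,0],
    [0,0,0],
    [0,0,0],
    [0,0,0],
    [0,0,0],
  ],
  rot=[
    [0,0,0],
    [0,0,0],
    [0,0,0],
    [0,0,0],
    [0,0,0],
  ],
  fingers=[0.39,0.35,0.3,0.15,0],
)

```text
clock: 28.35
ee_pos: [442.9, -187.2, 32.7]
tcp_rot: [-3.142, -0.0, 3.013]
contact_force: [0.5, 0.9, -0.7]
opening: 0.894
```

Request:
move_arm(
  xyz=[
    [0,0,-5],
    [0,0,-20],
    [0,0,-25],
    [0,0,0],
    [0,0,0],
  ],
  rot=[
    [0,0,0],
    [0,0,0],
    [0,0,0],
    [0,0,0],
    [0,0,0],
  ],
  fingers=[0,0,0,0,0],
)

```text
clock: 28.98
ee_pos: [442.8, -187.0, 82.6]
tcp_rot: [3.141, -0.0, 3.013]
contact_force: [-0.1, -0.1, 0.0]
opening: 0.999
```

```bash
sed -i 's/f\[...,0\]-f\[...,2\]>4)/f[...,0]-f[...,2]>4)\&(f[...,0]-f[...,2]<70)\&(f[...,2]>35)/' fit.py
python3 look.py b w11 445.5 -187.6 172.5 15 172.5; python3 -c "
from pads import *
pads(np.load('w11.npy',allow_pickle=True).item(),cv2.imread('pics/w11.png'),'w11')"
```

```text
fit [ 447.46 -187.7     3.01   14.69    0.91] yaw 172.4 1-IoU 0.049 box [234 188] [387 338]
at [ 442.5 -186.9   82.3] [ 1.800e+02 -1.000e-01  1.726e+02] t 29.02 shift tool [-5.1 -0.1 63.3] rot [ 0.  -0.1  0.1]
w11 o centre [461.9 -57.8] r 42.1 n 939 res 1.25 octants [333 325 138  22  32  19  23  47]
w11 b centre [ 445.2 -187.5] r 43.0 n 1397 res 0.91 octants [292  23 212 216 192 169 101 192]
dist 130.7 lens dir deg -7.36
```

View pics/w11_fit.png

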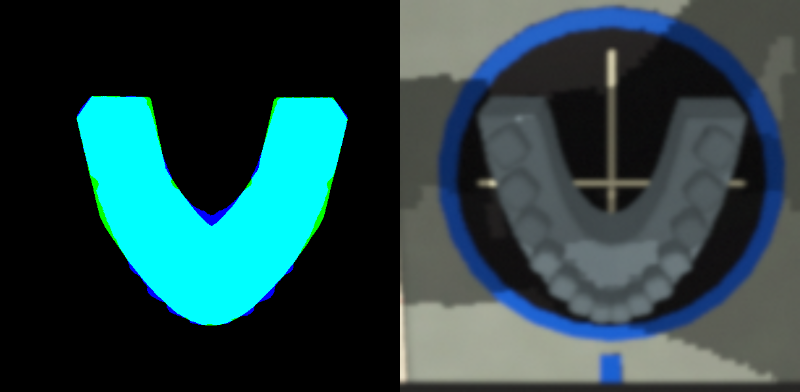

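The blue cast is straight but about 2.1 mm towards the lens (fit 447.5 against pad centre 445.4; the base edge to the cross at row 183 agrees). Regrasping to correct it.

Request:
move_arm(
  xyz=[
    [-0.2,0,20],
    [0,0,20],
    [0,0,7],
    [0,0,2.5],
    [0,0,0],
  ],
  rot=[
    [0,0,0],
    [0,0,0],
    [0,0,0],
    [0,0,0],
    [0,0,0],
  ],
  fingers=[0,0,0,0,0],
  newtons=8,
)

```text
clock: 29.65
ee_pos: [443.3, -187.4, 33.5]
tcp_rot: [-3.142, 0.0, 3.013]
contact_force: [-0.3, -0.2, -0.7]
opening: 1.003
```

Request:
move_arm(
  xyz=[
    [0,0,0],
    [0,0,0],
    [0,0,0],
    [0,0,0],
    [0,0,0],
  ],
  rot=[
    [0,0,0],
    [0,0,0],
    [0,0,0],
    [0,0,0],
    [0,0,0],
  ],
  fingers=[0.2,0.35,0.5,0.5,0.5],
)

```text
clock: 30.28
ee_pos: [443.3, -187.2, 33.4]
tcp_rot: [3.142, 0.0, 3.013]
contact_force: [-1.1, -1.0, 0.9]
opening: 0.61
```

Request:
move_arm(
  xyz=[
    [0,0,-3],
    [0,0,-3],
    [2.1,0,0],
    [0,0,0],
    [0,0,0],
  ],
  rot=[
    [0,0,0],
    [0,0,0],
    [0,0,0],
    [0,0,0],
    [0,0,0],
  ],
  fingers=[0.6,0.6,0.6,0.6,0.6],
)

```text
clock: 30.9
ee_pos: [441.0, -187.0, 39.3]
tcp_rot: [3.142, -0.0, 3.013]
contact_force: [0.1, -0.4, -1.8]
opening: 0.604
```

```bash
python3 -c "
from h import *
go((441,-187,33),np.radians(172.5));print(status.observe()['opening'])"
```

```text
at [ 441.  -187.    39.3] [180.   -0.  172.6] t 30.9 shift tool [ 0.  -0.   6.3] rot [ 0.  -0.   0.1]
0.6039344165352206
```

Request:
move_arm(
  xyz=[
    [0,0,3],
    [0,0,1],
    [0,0,1],
    [0,0,0.7],
    [0,0,0],
  ],
  rot=[
    [0,0,0],
    [0,0,0],
    [0,0,0],
    [0,0,0],
    [0,0,0],
  ],
  fingers=[0.6,0.6,0.6,0.6,0.6],
)

```text
clock: 31.52
ee_pos: [441.1, -187.0, 33.6]
tcp_rot: [3.142, -0.0, 3.013]
contact_force: [0.2, 0.0, 0.1]
opening: 0.606
```

Request:
move_arm(
  xyz=[
    [0,0,0.4],
    [0,0,0],
    [0,0,0],
  ],
  rot=[
    [0,0,0],
    [0,0,0],
    [0,0,0],
  ],
  fingers=[0.6,0.6,0.6],
)

```text
clock: 31.9
ee_pos: [441.2, -186.9, 33.4]
tcp_rot: [3.142, 0.0, 3.013]
contact_force: [-1.1, -0.2, 2.4]
opening: 0.605
```

Request:
move_arm(
  xyz=[
    [0,0,0],
    [0,0,0],
    [0,0,0],
    [0,0,0],
    [0,0,0],
  ],
  rot=[
    [0,0,0],
    [0,0,0],
    [0,0,0],
    [0,0,0],
    [0,0,0],
  ],
  fingers=[0.39,0.35,0.3,0.15,0],
)

```text
clock: 32.52
ee_pos: [441.1, -187.0, 33.2]
tcp_rot: [3.142, 0.0, 3.013]
contact_force: [0.3, 0.5, -0.1]
opening: 0.895
```

Request:
move_arm(
  xyz=[
    [0,0,-5],
    [0,0,-20],
    [0,0,-25],
    [0,0,-10],
    [0,0,0],
  ],
  rot=[
    [0,0,0],
    [0,0,0],
    [0,0,0],
    [0,0,0],
    [0,0,0],
  ],
  fingers=[0,0,0,0,0],
)

```text
clock: 33.15
ee_pos: [441.6, -187.0, 93.8]
tcp_rot: [-3.142, 0.002, 3.013]
contact_force: [0.1, -0.0, -1.2]
opening: 1.001
```

```bash
python3 look.py b w12 445.5 -187.6 172.5 15 172.5
python3 - <<'E'
from pads import *
pads(np.load('w12.npy',allow_pickle=True).item(),cv2.imread('pics/w12.png'),'w12')
s=snapshot("scene");cv2.imwrite("pics/s2.png",s)
w=cv2.imread('pics/w12.png')
o=np.hstack([cv2.resize(w,(400,300)),cv2.resize(s[150:330,140:520],(400,300))]);cv2.imwrite("pics/end.png",o)
E
```

```text
fit [ 445.31 -187.48    3.01   14.68    0.92] yaw 172.3 1-IoU 0.065 box [239 189] [384 331]
at [ 441.1 -186.8   93.1] [180.    0.  172.6] t 33.2 shift tool [-4.3 -0.2 74.1] rot [0.  0.  0.1]
w12 o centre [461.9 -57.9] r 42.1 n 877 res 1.22 octants [293 304 124  19  47  25  22  43]
w12 b centre [ 445.2 -187.5] r 43.0 n 1289 res 0.9 octants [255  37 196 205 178 165  79 174]
dist 130.7 lens dir deg -7.36
```

View pics/end.png

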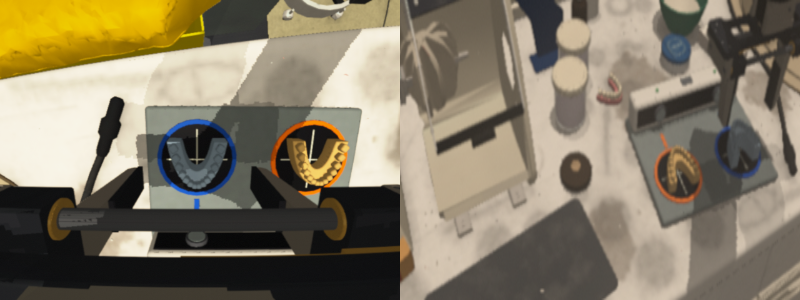

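```bash
python3 look.py t w13 462.5 -56.6 172.5 15; python3 -c "
import sys;from fit import *
c=np.load('w13.npy',allow_pickle=True).item();print(proj(c,[[462.6,-56.6,15]]))"
```

```text
fit [462.82 -56.63   3.    13.77   0.8 ] yaw 172.2 1-IoU 0.1 box [436 192] [571 327]
at [ 440.6 -186.7   92.6] [ 1.800e+02 -1.000e-01  1.726e+02] t 33.3 shift tool [ -5.5 131.8  73.6] rot [ 0.  -0.1  0.5]
[[495.44024624 256.50588265]]
```

View pics/w13_fit.png

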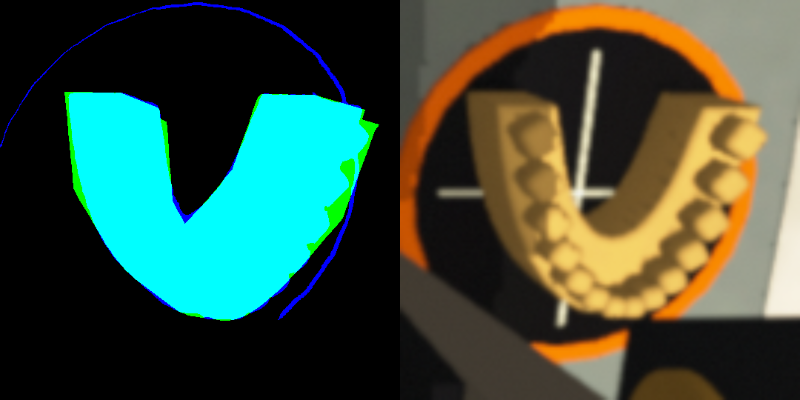

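From the opposite side too, the tan cast sits flat and centred: (462.8, −56.6), yaw 172.2°. The gripper is clear, so I'm handing in.

```bash
python3 -c "
from cell import r,status
print(r.sign_off(),status.observe()['clock'])"
```

```text
the job is handed in; nothing more can be done
the job is handed in; nothing more can be done
```

Both casts are on their pads, released, with their front teeth facing the lenses. I handed the job in at about 33 s of the 67 s. Tan went on first, then blue. Both had slid about 2 mm towards the lens when gripped, so I regrasped and shifted each one back.

| Cast | Measured centre (x, y in mm) | Pad centre (x, y in mm) | Heading (target 172.5°) |
|---|---|---|---|
| Tan | (462.4–462.8, −56.7), two opposite views | (462.6, −56.6) | 172.2–172.4° |
| Blue | (445.3, −187.5), one view | (445.3, −187.5) | 172.3° |

- **Set-down:** I lowered each cast in small steps until I felt contact. The force on the tool was never more than about 3 N.
- **Lying flat:** The heights at contact and the final pictures fit each cast lying flat. I had no pin reading, so I infer that the pins are held down.
- **Left alone:** I never moved the white cast or the pink denture. The denture is in its usual place in the last scene picture, but the white cast was cropped out of it, so I have no final view of that one.
- **Disagreement:** The overhead camera put the pads about 3 mm off from the wrist camera in x. I used the wrist views, which agreed with each other and with the given 132 mm pad spacing. The last two wrist views gave 130.7 mm, but they showed only part of the orange rim.
- **Pictures:** I viewed 12, two over the budget of 10.

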